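# Change over the clamping fixture: box the parallels, stand the plate on edge and clamp it

### The arm

A 6-joint arm with a two-finger parallel gripper is mounted at the origin on the work surface. World frame = base frame: x ahead of the robot, y to its left, z up, the work surface at z = 0. Lengths are in m, angles in rad, forces in N, time in s.
With the tool pointing down it reaches from about 0.325 to 0.9 m from the base axis. Payload 6.1 kg.
Tool frame: the origin (TCP) lies at the centre of the arm's flange, where the gripper is bolted on; the fingertips stand 182 mm ahead of it and the grasp point (between the pads) lies 164 mm ahead of it (manip.grasp_offset is the distance from the TCP to the grasp point, in m); z points along the fingers, y is the direction in which the jaws open and shut (so a half turn about z gives the same grasp; the last joint's range is limited). The gripper opens to 87 mm and grips with 3 to 60 N. Pads are 19 mm wide; open, the fingers measure 117 mm over their backs; the gripper's body (75 mm by 190 mm) begins 51 mm behind the grasp point.
Start: joints at [1.209, 0.22, 1.526, -0, 1.395, -0.126], TCP at [0.146, 0.608, 0.405] pointing down, gripper open.
Joint ranges: [-2.98, 2.98], [-0.91, 2.08], [0.09, 2.57], [-1.24, 4.39], [0.2, 2.65], [-2.68, 2.68]. Speed limits (rad/s): [2.57, 2.57, 3.01, 3.14, 3.14, 3.14].

### API

Orientations are given as a unit quaternion [w, x, y, z].
In Python, from rig import manip, eyes, spotter gives the robot as it stands.
- The arm moves only by the tool jog_arm, never from a script. Its argument "motion" is text: rows parted by semicolons, each of 6 numbers parted by spaces: the shift along the tool's x, y, z in units of 30 mm (1.0 is 30 mm), then the turn, a rotation vector about the tool's x, y, z in rad. In form: tx ty tz wx wy wz; .... A call has 1 to 5 rows; each row is the pose to reach, as a shift and turn from the pose commanded when the call began, along the tool's axes at that moment; what a row does not reach only later rows make up. A row lasts 1/8 s, in which the tool goes at most 62.5 mm and 10.7 degrees, less where a joint would pass 70% of its speed; a pose out of reach is approached as far as the arm can. A call with a gripper value outside its range is refused whole. "jaw" is the opening, from 0 (shut) to 1 (fully open), set as the call begins (left out, the last holds). The fingers move at their own pace and stop on an object; "squeeze" is the grip in N (left out, the last holds). Time passes only in rows, so rows that repeat a pose let the fingers close. It gives the time, the measured TCP pose, the force and the opening at its end, in the units of the state.
- manip.get_state(): the state, without advancing time (a new reading comes with each control period).
- eyes.read_camera(name): name is "scene" or "top" or "wrist"; returns a dict with "image" (420x560x3 uint8, red, green, blue), "fx", "fy", "cx", "cy" (pixels), "origin" and "orientation" of the camera in the world. Camera axes: x right, y down, z forward; pixel columns grow to the right and rows downward; lengths in m; the calibration is good to about 2 mm. A picture is of the moment at which its call begins. There is no depth.
- manip.job_done(): hands the job in, once; it reports no verdict.
Trained networks look in a picture, given as the dict that the camera call returned (one of the last four; its "shot" number tells which), for a name from the list of things; names that differ only in an ending like _2 or _b are one class to them, and where a whole thing is asked for, a point or a joint stands for the part that bears it (a point fixed in the world has none). Each returns a list of dicts, best first, with "p" (0 to 1); they miss things now and then, are a little off and sometimes report something else, mostly with a low value. They report only what shows in the picture. A call takes as long as a camera call.
- spotter.outline_of(name, picture): "pixels" (420x560 bool, what is visible of it) and "extent" ([left, top, right, bottom] in pixels, round what is visible of it).
- spotter.tip_of(name, picture): "pixel" ([column, row] in pixels: a listed point, or the origin of a listed thing).
The state is a dict: "time": time; "joint_pos": joint angles; "joint_vel": joint speeds; "joint_efforts": joint torques, N m; "tcp_pos": TCP position; "ee_rot": TCP orientation; "ft_force": force on the tool from outside, world axes, zero at the start; "torque": the same for the moment, N m; "opening": finger opening in m.
Only numpy, scipy, OpenCV 4.12 (cv2) and the standard library are available. Lean on these libraries where they do the work, as an engineer would, in place of code of your own. Each camera call takes 0.05 s, during which the arm holds its last target. There are 200 camera calls.

### The job

Clear the pair of steel parallels out of the clamping fixture and put both into their narrow wooden box, standing on their long thin edges side by side down on its floor. Then take the aluminium plate from the sloping blue cradle, stand it upright on one of its long thin edges on the fixture bed, between the jaws, halfway along their length and parallel to them, and let go of it so it stands by itself; finally slide the movable jaw (the one with the red knob) up until the plate is clamped snugly against the fixed jaw. Set everything down gently and leave the other things on the cart where they are.

Things in the scene. Friction and masses are not known exactly. Their poses are not given: they have to be found in the camera images.
- fixture: Fixed fixture, green bed 260 (x) x 170 (y) x 20 mm thick. Origin: centre of its underside on the cart top, z up. Fixed steel jaw at its +x end (away from the robot): 25 mm thick, 160 wide, top 20 mm above the bed; its clamping face lies at x = +105 mm and looks to -x. Middle of the jaws: y = 0. The movable jaw slides on the bed along x.
- jaw (a joint): Slide of the movable jaw (30 mm thick, 160 wide, top 20 mm above the bed) towards the fixed jaw, m; 0 = fully open, end stop 0.085. Its clamping face lies at fixture x = 0.010 + value (gap 0.095 - value): 0.077 when closed on the plate. Starts at 0 to 0.03; stays where left (about 4 N friction, a little damping, no spring).
- jaw_knob (a point): On the axis of the movable jaw's red upright round knob (diameter 22, 45 mm high), 17 mm below its top and 60 mm above the cart top. The knob stands 85 mm behind (fixture -x) the jaw's clamping face on an arm 40 mm wide, top 12 mm above the bed, and moves with the jaw. Slide it to fixture +x to close.
- rack: Fixed blue cradle, base 140 (x) x 160 (y) x 12 mm; origin: centre of its underside on the cart top. Holds the plate leaning 35 deg from vertical, top edge towards rack -x (robot). Its lower edge sits in a V 35 mm up, on a 160 mm ledge; two back posts 28 mm wide at y = +-58 mm support it 60 mm up the slope; the 88 mm between them is free for a finger. Either side of the fixture.
- plate: Loose aluminium plate with four dark hole marks: 18 mm thick (its x), 150 long (y), 90 high (z), about 0.6 kg. Origin: its centre. Starts in the cradle, z axis pointing up the slope, 35 deg from vertical. Standing on a long thin edge on the fixture bed its centre is 65 mm above the cart top.
- parallel_1: Loose flat steel parallel with three dark hole marks: 9 mm thick (its x), 110 long (y), 56 high (z), about 0.35 kg. Origin: its centre. Starts on its long thin edge on the fixture bed between the jaws, face to face with its twin (together 18 mm thick: both can be gripped as one pile); the one nearer the robot.
- parallel_2: The twin of parallel_1, the same size and axes, standing just behind it at fixture +x.
- box: Fixed narrow open wooden box, outside 36 (x) x 130 (y) x 28 mm high, walls and floor 6 mm, so inside 24 x 118 mm, 22 mm deep. Origin: centre of its underside on the cart top, z up. Parallels standing on its floor have their centres 34 mm above the origin and stick out 34 mm above the rim. Either side of the fixture.
- wrench: Bystander: steel wrench lying flat near the robot. Origin: centre of its underside (as it lies). Leave it alone.
- screwdriver: Bystander: screwdriver lying flat near the robot. Origin: centre of its underside (as it lies). Leave it alone.
- step_block: Bystander: brass-coloured step block 72 x 45 x 49 mm high. Origin: centre of its underside (as it lies). Leave it alone.
- soft_jaw: Bystander: aluminium soft jaw 40 x 100 x 45 mm high. Origin: centre of its underside (as it lies). Leave it alone.
- oil_can: Bystander: upright closed can with an orange band, diameter 60, 110 mm high. Origin: centre of its underside (as it lies). Leave it alone.
- collar_weight: Bystander: dark round steel collar, diameter 64, 55 mm high. Origin: centre of its underside (as it lies). Leave it alone.

How it is judged:
By the outcome, as a careful person would: the job done as asked, in the order asked, and still so for the second after the job is handed in, with the robot touching nothing.
It also fails if it takes over 72 s, if anything falls off the work surface, if the arm or the gripper's body presses on something with over 40 N, if the wrist force passes 120 N, or if a joint passes its speed limit or range.

## Working session

There is one attempt and no reset: what is moved stays moved. The work goes in short steps, Python scripts to look and compute and a tool call to move; the robot and the scene stay as the last step left them, time stands still between calls to the robot, and variables do not carry over. Pictures are saved under pics/ and viewed, about 8 in all and at most 12, crops included, and the job is handed in when it is done.

Besides the shell and the picture viewer there is one more tool, called as name(argument=value, ...) on one line, values as JSON. jog_arm: Moves the arm, as the interface text tells. Its arguments: {"type":"object","properties":{"motion":{"type":"string"},"jaw":{"type":"number"},"squeeze":{"type":"number"}},"required":["motion"]}

```bash
ls; mkdir -p pics
cat > h.py <<'E'
import numpy as np, cv2
from scipy.spatial.transform import Rotation as R
from rig import manip, eyes, spotter
def q(o): return R.from_quat([o[1],o[2],o[3],o[0]])
def ray(p,px):
    d=np.array([(px[0]-p['cx'])/p['fx'],(px[1]-p['cy'])/p['fy'],1.]); return np.array(p['origin']),q(p['orientation']).apply(d)
def onz(p,px,z):
    o,d=ray(p,px); return o+d*(z-o[2])/d[2]
def proj(p,X):
    c=q(p['orientation']).inv().apply(np.atleast_2d(X)-np.array(p['origin']))
    return np.c_[c[:,0]/c[:,2]*p['fx']+p['cx'],c[:,1]/c[:,2]*p['fy']+p['cy']]
def save(p,n): cv2.imwrite('pics/'+n,p['image'][:,:,::-1])
def tri(obs):
    A=np.zeros((3,3));b=np.zeros(3)
    for p,px in obs:
        o,d=ray(p,px);d=d/np.linalg.norm(d);M=np.eye(3)-np.outer(d,d);A+=M;b+=M@o
    return np.linalg.solve(A,b)
E
python3 - <<'E'
from h import *
np.set_printoptions(precision=4,suppress=True)
s=eyes.read_camera('scene');t=eyes.read_camera('top')
save(s,'s0.png');save(t,'t0.png')
import pickle;pickle.dump((s,t),open('p0.pkl','wb'))
for p in(s,t):print(p['origin'],p['orientation'],p['fx'],p['shot'])
for n in['fixture','jaw_knob','rack','plate','parallel_1','box','wrench','screwdriver','step_block','soft_jaw','oil_can','collar_weight']:
    for nm,p in(('s',s),('t',t)):
        for r in spotter.tip_of(n,p)[:2]:print(n,nm,np.array(r['pixel']),round(r['p'],2),onz(p,r['pixel'],{'jaw_knob':.06,'parallel_1':.048,'plate':.07}.get(n,0)))
print(manip.get_state()['time'], manip.grasp_offset)
E
```

```text
pics
[ 1.0486 -0.2271  0.7216] [-0.288   0.7997  0.4931 -0.1856] 433.7844175482438 1
[0.4649 0.005  0.8555] [-0.0451  0.7157 -0.6959  0.0384] 383.6020729097618 2
fixture t [280.8 229.5] 0.76 [0.5176 0.0077 0.    ]
jaw_knob s [261.2 173.7] 0.89 [0.4572 0.0073 0.06  ]
jaw_knob t [281.7 258.5] 0.8 [0.4544 0.004  0.06  ]
rack s [374.8 175.7] 0.73 [0.5276 0.2567 0.    ]
plate s [381.3 150.3] 0.65 [0.5213 0.2653 0.07  ]
plate t [154.1 217.9] 0.72 [0.5299 0.2691 0.07  ]
parallel_1 s [294.  217.9] 0.78 [0.5852 0.019  0.048 ]
parallel_1 s [292.1 216.3] 0.48 [0.5799 0.0175 0.048 ]
parallel_1 t [276. 203.] 0.74 [0.5707 0.0193 0.048 ]
parallel_1 t [277.3 192.9] 0.48 [0.5924 0.0171 0.048 ]
box s [149.3 273.7] 0.81 [ 0.5466 -0.2728  0.    ]
box t [405.9 220.4] 0.95 [ 0.5457 -0.2708  0.    ]
wrench s [326.3 138.6] 0.58 [0.368  0.2219 0.    ]
wrench t [182.4 293.8] 0.65 [0.3707 0.2194 0.    ]
screwdriver s [144.3 200.2] 0.76 [ 0.3597 -0.2331  0.    ]
screwdriver s [279.2 325.1] 0.57 [ 0.7518 -0.0963  0.    ]
screwdriver t [386.  309.4] 0.67 [ 0.3504 -0.2256  0.    ]
step_block t [178.1 152.7] 0.69 [0.6869 0.2476 0.    ]
soft_jaw s [276.6 325.1] 0.62 [ 0.7498 -0.1003  0.    ]
soft_jaw s [183.5 335.7] 0.6 [ 0.6946 -0.2527  0.    ]
soft_jaw t [398.2 157.7] 0.76 [ 0.6885 -0.2548  0.    ]
oil_can s [359.2 294.3] 0.93 [0.7644 0.0614 0.    ]
oil_can t [260.3 126.9] 0.66 [0.7527 0.0614 0.    ]
collar_weight s [280.3 326.4] 0.72 [ 0.7548 -0.0956  0.    ]
collar_weight s [274.  214.6] 0.25 [0.525  0.0028 0.    ]
collar_weight t [331.4 124.2] 0.83 [ 0.7634 -0.1021  0.    ]
collar_weight t [254.5 127.2] 0.35 [0.7517 0.0748 0.    ]
1.3 0.1635
```

```bash
python3 -c "
import cv2
t=cv2.imread('pics/t0.png')[120:330,90:470];cv2.imwrite('pics/t0c.png',cv2.resize(t,None,fx=2.1,fy=2.1,interpolation=cv2.INTER_CUBIC))"
```

```text
(no output)
```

View pics/s0.png

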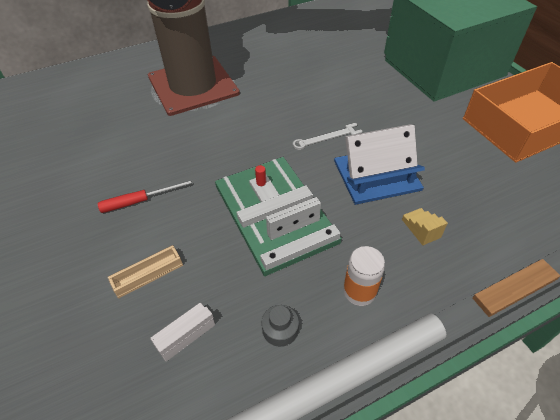

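View pics/t0c.png

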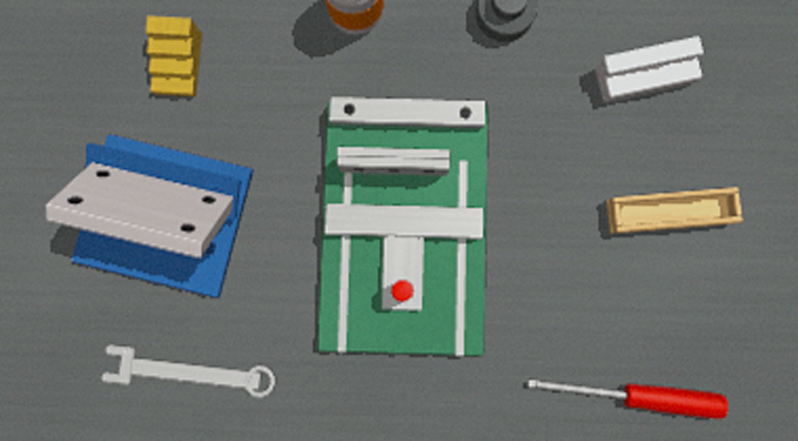

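The scene view and the top crop agree. The fixture is in the middle with its knob toward the robot, the parallels stand at top px ~(277,197), the cradle and plate are on the left (y+), and the box is on the right at (406,220). Next I fit the poses from the outlines.

```bash
cat >> h.py <<'E'
from scipy.optimize import minimize
def boxpts(dx,dy,z0,z1,x0=0,y0=0):
    return np.array([[x0+a*dx/2,y0+b*dy/2,z] for a in(-1,1) for b in(-1,1) for z in(z0,z1)])
def world(pts,v): return R.from_euler('z',v[2]).apply(pts)+[v[0],v[1],0]
S=4
def sil(p,parts):
    m=np.zeros((420,560),np.float32)
    for X in parts:
        h=cv2.convexHull(proj(p,X).astype(np.float32))[:,0]
        k=np.zeros((420*S,560*S),np.uint8); cv2.fillConvexPoly(k,np.round((h+.5)*S*16-8).astype(np.int32),255,shift=4)
        m=np.maximum(m,cv2.resize(k,(560,420),interpolation=cv2.INTER_AREA)/255.)
    return m
def fit(views,parts,v0,occ=None,st=(.006,.006,.06)):
    def c(v):
        e=0
        for p,M in views:
            m=sil(p,[world(a,v) if not callable(a) else a(v) for a in parts]); e+=1-np.minimum(m,M).sum()/np.maximum(m,M).sum()
        return e/len(views)
    sx=np.array([v0]+[np.array(v0)+np.eye(len(v0))[i]*st[i] for i in range(len(v0))])
    r=minimize(c,v0,method='Nelder-Mead',options=dict(initial_simplex=sx,xatol=1e-4,fatol=1e-5,maxiter=150)); return r.x,r.fun
def union(n,p,k=1,near=None):
    m=np.zeros((420,560),bool)
    for r in spotter.outline_of(n,p)[:k]: m|=r['pixels']
    return m.astype(np.float32)
def rackplate(v): # plate hull in the rack: lower edge V
    a=np.deg2rad(35); u=np.array([-np.sin(a),0,np.cos(a)]); n=np.array([np.cos(a),0,np.sin(a)])
    return None
E
python3 - <<'E'
from h import *
np.set_printoptions(precision=4,suppress=True)
s=eyes.read_camera('scene');t=eyes.read_camera('top')
for n in['parallel_1','plate','box','fixture']:
    for nm,p in(('s',s),('t',t)):
        print(n,nm,[(round(r['p'],2),np.array(r['extent']).round(),int(r['pixels'].sum())) for r in spotter.outline_of(n,p)[:3]])
V=lambda n,k=1:[(p,union(n,p,k)) for p in(s,t)]
def rep(n,vw,parts,v0):
    for nm,w in(('both',vw),('s',vw[:1]),('t',vw[1:])):print(n,nm,*fit(w,parts,v0))
rep('box',V('box'),[boxpts(.036,.13,0,.028)],[.546,-.272,.05])
rep('par',V('parallel_1',2),[boxpts(.018,.11,.02,.076)],[.58,.018,.0])
fx=[boxpts(.26,.17,0,.02),boxpts(.025,.16,.02,.04,.1175)]
rep('fix',V('fixture'),fx,[.52,.008,.0])
# plate: v=x,y of lower-edge-frame centre, yaw
a=np.deg2rad(-35);Pl=R.from_euler('y',a).apply(boxpts(.018,.15,-.045,.045))
v=V('plate')
def prt(zc): return [Pl+[0,0,zc]]
for zc in(.065,.07,.075,.08,.085): print('plate',zc,*fit(v,prt(zc),[.53,.265,-.2]))
E
```

```text
parallel_1 s [(0.86, array([269., 198., 321., 238.]), 1023), (0.66, array([265., 198., 319., 235.]), 237)]
parallel_1 t [(0.72, array([247., 195., 304., 202.]), 410), (0.68, array([373., 139., 427., 167.]), 1057), (0.66, array([250., 189., 303., 196.]), 208)]
plate s [(0.8, array([347., 126., 415., 179.]), 2912)]
plate t [(0.77, array([111., 197., 203., 243.]), 2477)]
box s [(0.8, array([110., 247., 185., 298.]), 1676), (0.38, array([153., 304., 212., 358.]), 1749)]
box t [(0.77, array([378., 207., 443., 231.]), 1126)]
fixture s [(0.65, array([214., 156., 341., 276.]), 7034)]
fixture t [(0.62, array([243., 166., 321., 290.]), 8752)]
box both [ 0.5466 -0.2758  0.1091] 0.07642732039871708
box s [ 0.547  -0.2753  0.1175] 0.0735305928857185
box t [ 0.5467 -0.2771  0.1093] 0.07652773509915911
par both [0.5845 0.018  0.0025] 0.42112235978266677
par s [ 0.5847  0.018  -0.0098] 0.08155541346851336
par t [0.5813 0.017  0.0269] 0.7601305000206487
fix both [ 0.5219  0.005  -0.0026] 0.1356284380611147
fix s [ 0.5211  0.0063 -0.0092] 0.18706984301472118
fix t [ 0.522   0.0047 -0.0006] 0.08097341154324911
plate 0.065 [ 0.5291  0.2627 -0.2056] 0.09861500414483237
plate 0.07 [ 0.5289  0.2612 -0.2055] 0.0649890701009847
plate 0.075 [ 0.5287  0.2599 -0.2004] 0.03586695946545493
plate 0.08 [ 0.5291  0.258  -0.2042] 0.04575217483409544
plate 0.085 [ 0.529   0.2565 -0.194 ] 0.0825257443908381
```

```bash
cat >> h.py <<'E'
def down(yaw,tilt=0): # tool y along (+-)object x, z down (tilt: fingers lean to object +x)
    c=[]
    for s in(1,-1):
        z=np.array([np.sin(tilt),0,-np.cos(tilt)]); y=s*np.array([np.cos(tilt),0,np.sin(tilt)]); x=np.cross(y,z)
        c.append(R.from_euler('z',yaw)*R.from_matrix(np.c_[x,y,z]))
    return c
def plan(grasp,Rs,pick=None,label=''):
    st=manip.get_state(); r0=q(st['ee_rot']); p0=np.array(st['tcp_pos'])
    Rs=Rs if isinstance(Rs,list) else [Rs]
    c=min(Rs,key=lambda r:(r0.inv()*r).magnitude()) if pick is None else Rs[pick]
    tcp=np.array(grasp)-c.apply([0,0,manip.grasp_offset])
    d=r0.inv().apply(tcp-p0)/.03; w=(r0.inv()*c).as_rotvec()
    print(label,'shift',d.round(3),'rot',w.round(4),'rows',round(max(np.linalg.norm(d)*30/62.5,np.linalg.norm(np.degrees(w))/10.7),1))
def now():
    st=manip.get_state(); r0=q(st['ee_rot']); print('t',round(st['time'],2),'grasp',(np.array(st['tcp_pos'])+r0.apply([0,0,manip.grasp_offset])).round(4),'F',np.round(st['ft_force'],1),'open',round(st['opening'],4),'y',r0.apply([0,1,0]).round(3),'z',r0.apply([0,0,1]).round(3),'j',np.round(st['joint_pos'],2))
E
python3 - <<'E'
from h import *
now()
plan([.585,.018,.24],down(0))
plan([.565,-.1,.26],down(0),label='mid')
w=eyes.read_camera('wrist');st=manip.get_state();r0=q(st['ee_rot'])
print(r0.inv().apply(np.array(w['origin'])-st['tcp_pos']),(r0.inv()*q(w['orientation'])).as_matrix().round(3),w['fx'])
E
```

```text
t 2.2 grasp [0.146  0.6077 0.2413] F [-0.4 -0.3  0.8] open 0.0871 y [0.234 0.972 0.   ] z [ 0.  0. -1.] j [ 1.21  0.22  1.53 -0.    1.39 -0.13]
 shift [-18.82  -15.694   0.042] rot [0.    0.    1.335] rows 11.8
mid shift [-19.091 -19.674  -0.625] rot [0.    0.    1.335] rows 13.2
[0.07561217 0.00017993 0.02009764] [[ 0.001 -0.961 -0.276]
 [ 1.     0.001  0.   ]
 [-0.    -0.276  0.961]] 368.61511588053423
```

jog_arm(motion="-19.1 -19 -0.6 0 0 1.335;-19.1 -19 -0.6 0 0 1.335;-19.1 -19 -0.6 0 0 1.335;-19.1 -19 -0.6 0 0 1.335;-19.1 -19 -0.6 0 0 1.335", jaw=0.5)

```text
time: 2.88
tcp_pos: [0.3105, 0.34, 0.4121]
ee_rot: [0.0, 0.556, 0.831, 0.001]
ft_force: [0.7, 0.1, 0.6]
opening: 0.0471
```

Run:
```python
from h import *
now();plan([.57,-.08,.26],down(0))
```

```text
t 2.88 grasp [0.3107 0.3401 0.2486] F [0.7 0.1 0.6] open 0.0471 y [0.924 0.382 0.001] z [ 0.001  0.001 -1.   ] j [ 0.66 -0.19  1.93 -0.    1.4   0.27]
 shift [-16.242   2.649  -0.381] rot [ 0.0011 -0.0004  0.3918] rows 7.9
```

jog_arm(motion="-16.2 2.65 -0.38 0 0 0.392;-16.2 2.65 -0.38 0 0 0.392;-16.2 2.65 -0.38 0 0 0.392;-16.2 2.65 -0.38 0 0 0.392;-16.2 2.65 -0.38 0 0 0.392")

```text
time: 3.5
tcp_pos: [0.4765, 0.075, 0.4195]
ee_rot: [0.0, 0.705, 0.709, 0.001]
ft_force: [1.1, 1.5, -0.1]
opening: 0.0438
```

Run:
```python
from h import *
now();plan([.57,-.08,.26],down(0))
```

```text
t 3.5 grasp [0.4767 0.075  0.256 ] F [ 1.1  1.5 -0.1] open 0.0438 y [1.    0.005 0.001] z [ 0.001  0.    -1.   ] j [-0.01 -0.14  1.87  0.    1.41 -0.01]
 shift [-5.183  3.09  -0.131] rot [ 0.0014 -0.0002  0.0052] rows 2.9
```

jog_arm(motion="-5.2 3.1 -0.1 0 0 0;-5.2 3.1 -0.1 0 0 0;-5.2 3.1 -0.1 0 0 0;-5.2 3.1 -0.1 0 0 0;-5.2 3.1 -0.1 0 0 0")

```text
time: 4.12
tcp_pos: [0.5694, -0.0784, 0.4216]
ee_rot: [-0.001, 0.705, 0.709, -0.0]
ft_force: [-0.5, 0.9, -0.2]
opening: 0.0435
```

Run:
```python
from h import *
np.set_printoptions(precision=4,suppress=True)
now()
w=eyes.read_camera('wrist');save(w,'w1.png')
for n in['box','parallel_1','fixture']:
    print(n,[(round(r['p'],2),np.array(r['extent']).round(),int(r['pixels'].sum())) for r in spotter.outline_of(n,w)[:3]])
print('box',*fit([(w,union('box',w))],[boxpts(.036,.13,0,.028)],[.546,-.275,.11]))
im=w['image'].copy()
for parts,v in(([boxpts(.036,.13,.028,.028),boxpts(.024,.118,.028,.028)],[.5466,-.2758,.109]),([boxpts(.018,.11,.076,.076)],[.5845,.018,0]),([boxpts(.26,.17,.02,.02),boxpts(.025,.16,.04,.04,.1175)],[.522,.005,-.002])):
    for X in parts:
        h=cv2.convexHull(proj(w,world(X,v)).astype(np.float32)); cv2.polylines(im,[np.round(h*16).astype(int)],True,(255,0,255),1,cv2.LINE_AA,4)
cv2.imwrite('pics/w1o.png',im[:,:,::-1])
cv2.imwrite('pics/w1o.png',cv2.resize(im[:,:,::-1],None,fx=1.42,fy=1.42,interpolation=cv2.INTER_CUBIC))
```

```text
t 4.12 grasp [ 0.5692 -0.0783  0.2581] F [-0.5  0.9 -0.2] open 0.0435 y [ 1.     0.005 -0.001] z [-0.001  0.001 -1.   ] j [-0.27  0.09  1.64  0.    1.41 -0.28]
box [(0.59, array([243., 287., 282., 359.]), 1146)]
parallel_1 [(0.84, array([302.,   9., 316., 150.]), 1545), (0.65, array([291.,   8., 302., 148.]), 1659)]
fixture [(0.6, array([ 96.,   1., 377., 185.]), 44725)]
box [ 0.5472 -0.2751  0.0662] 0.6668989196233154
```

View pics/w1o.png

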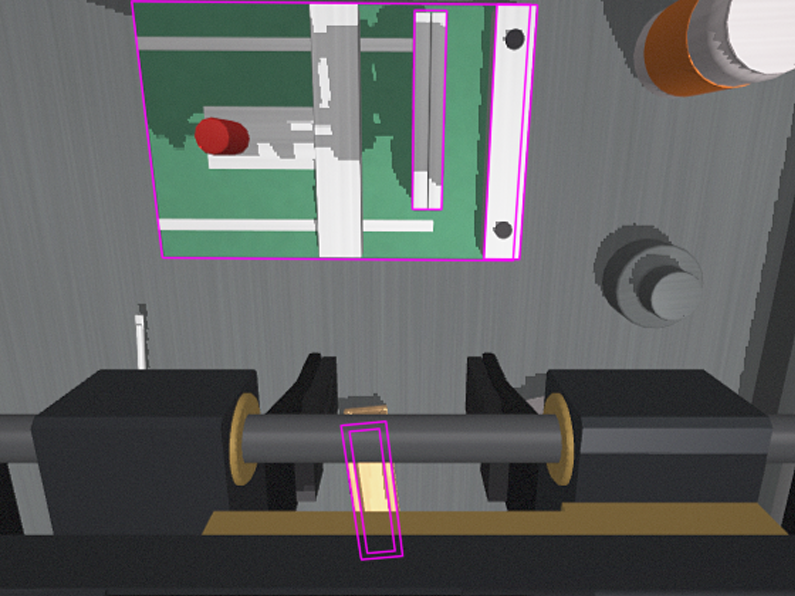

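The overlay matches the bed, the fixed jaw and the parallels (px ~413–447 × 12–209). The box is partly hidden by the gripper, but its visible end is consistent with my estimate. Next I go over the parallels.

Run:
```python
from h import *
plan([.5845,.018,.11],down(0))
```

```text
shift [3.173 0.528 4.96 ] rot [0.0005 0.     0.0072] rows 2.8
```

jog_arm(motion="2.0 0.33 2.5 0 0 0;3.18 0.52 4.9 0 0 0.006;3.18 0.52 4.9 0 0 0.006;3.18 0.52 4.9 0 0 0.006")

```text
time: 4.88
tcp_pos: [0.5824, 0.0194, 0.2707]
ee_rot: [-0.003, 0.706, 0.708, -0.003]
ft_force: [-0.0, 0.2, 0.3]
opening: 0.0439
```

Run:
```python
from h import *
np.set_printoptions(precision=4,suppress=True)
now();plan([.5845,.018,.064],down(0))
w=eyes.read_camera('wrist');im=w['image'].copy()
for X,v in((boxpts(.018,.11,.076,.076),[.5845,.018,0]),(boxpts(.025,.16,.04,.04,.1175),[.522,.005,-.002])):
    h=cv2.convexHull(proj(w,world(X,v)).astype(np.float32)); cv2.polylines(im,[np.round(h*16).astype(int)],True,(255,0,255),1,cv2.LINE_AA,4)
cv2.imwrite('pics/w2o.png',im[:,:,::-1])
```

```text
t 4.88 grasp [0.581  0.0196 0.1072] F [-0.   0.2  0.3] open 0.0439 y [ 1.     0.003 -0.008] z [-0.008  0.001 -1.   ] j [-0.1   0.26  1.75  0.    1.14 -0.11]
 shift [-0.05   0.082  1.439] rot [-0.0084 -0.0011  0.0031] rows 0.7
```

View pics/w2o.png

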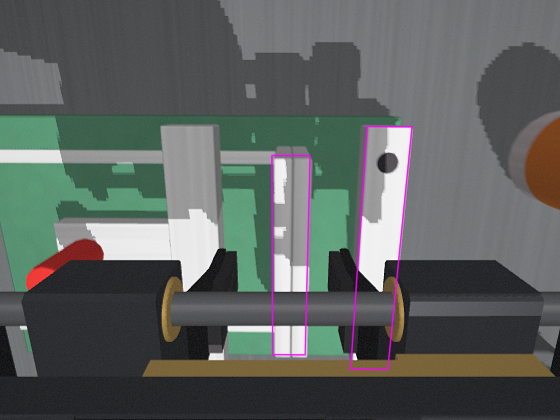

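The pile (columns ~273–311) stands centred between the fingers and the overlay agrees, so I descend and grip.

jog_arm(motion="-0.05 0.09 0.8 -0.008 0 0.003;-0.05 0.09 1.44 -0.008 0 0.003;-0.05 0.09 1.44 -0.008 0 0.003")

```text
time: 5.3
tcp_pos: [0.5869, 0.015, 0.2312]
ee_rot: [0.002, 0.709, 0.706, 0.002]
ft_force: [0.3, 0.0, 0.1]
opening: 0.0435
```

jog_arm(motion="0 0 0 0 0 0;0 0 0 0 0 0;0 0 0 0 0 0;0 0 0 0 0 0", jaw=0, squeeze=40)

```text
time: 5.8
tcp_pos: [0.5866, 0.0155, 0.2322]
ee_rot: [0.002, 0.708, 0.706, 0.001]
ft_force: [-7.1, -0.5, 7.5]
opening: 0.0182
```

Run:
```python
from h import *
now();plan([.5845,.018,.2],down(0))
```

```text
t 5.8 grasp [0.5873 0.0155 0.0687] F [-7.1 -0.5  7.5] open 0.0182 y [ 1.    -0.003  0.004] z [ 0.004 -0.    -1.   ] j [-0.11  0.31  1.76  0.    1.06 -0.11]
 shift [ 0.083 -0.05  -4.378] rot [ 0.0044  0.0002 -0.0031] rows 2.1
```

jog_arm(motion="0 0 -1 0 0 0;0 0 -4.3 0 0 0;0 0 -4.3 0 0 0;0 0 -4.3 0 0 0")

```text
time: 6.3
tcp_pos: [0.5872, 0.0154, 0.3633]
ee_rot: [0.005, 0.708, 0.706, 0.005]
ft_force: [0.7, 0.2, -7.5]
opening: 0.0179
```

Run:
```python
from h import *
import pickle
now()
w=eyes.read_camera('wrist');now();s=eyes.read_camera('scene');now()
save(s,'s2.png');save(w,'w3.png')
plan([.5466,-.18,.2],down(.11))
```

```text
t 6.3 grasp [0.5894 0.0153 0.1998] F [ 0.7  0.2 -7.5] open 0.0179 y [ 1.    -0.003  0.014] z [ 0.014 -0.001 -1.   ] j [-0.11  0.16  1.68  0.    1.29 -0.11]
t 6.35 grasp [0.5876 0.0155 0.1967] F [-0.1 -0.  -8.8] open 0.0171 y [ 1.    -0.003  0.008] z [ 0.008 -0.    -1.   ] j [-0.11  0.16  1.68  0.    1.29 -0.11]
t 6.4 grasp [0.5862 0.0156 0.1946] F [-0.4  0.8 -8.7] open 0.0176 y [ 1.    -0.003  0.004] z [ 0.004  0.    -1.   ] j [-0.11  0.16  1.68  0.    1.29 -0.11]
 shift [-6.524 -1.273 -0.188] rot [ 4.300e-03 -1.000e-04 -1.134e-01] rows 3.2
```

jog_arm(motion="-6.52 -1.27 -0.2 0.004 0 -0.113;-6.52 -1.27 -0.2 0.004 0 -0.113;-6.52 -1.27 -0.2 0.004 0 -0.113;-6.52 -1.27 -0.2 0.004 0 -0.113;-6.52 -1.27 -0.2 0.004 0 -0.113")

```text
time: 7.02
tcp_pos: [0.5465, -0.1805, 0.3631]
ee_rot: [-0.001, 0.668, 0.744, 0.001]
ft_force: [0.8, 1.4, -7.2]
opening: 0.0179
```

Run:
```python
from h import *
np.set_printoptions(precision=4,suppress=True)
now()
s=eyes.read_camera('scene');t=eyes.read_camera('top');now()
w=eyes.read_camera('wrist');save(w,'w4.png');now()
im=w['image'].copy()
for X,v in((boxpts(.036,.13,.028,.028),[.5466,-.2758,.109]),(boxpts(.024,.118,.028,.028),[.5466,-.2758,.109])):
    h=cv2.convexHull(proj(w,world(X,v)).astype(np.float32)); cv2.polylines(im,[np.round(h*16).astype(int)],True,(255,0,255),1,cv2.LINE_AA,4)
a=[cv2.resize(im[:,:,::-1],(800,600))]
cv2.imwrite('pics/w4o.png',a[0])
```

```text
t 7.03 grasp [ 0.5464 -0.18    0.1996] F [ 0.8  1.4 -7.2] open 0.0179 y [ 0.994  0.107 -0.   ] z [-0.001  0.003 -1.   ] j [-0.46  0.14  1.7   0.    1.31 -0.56]
t 7.12 grasp [ 0.5474 -0.1784  0.2008] F [-0.   0.6 -7. ] open 0.0176 y [0.994 0.11  0.001] z [ 0.001  0.002 -1.   ] j [-0.45  0.14  1.7   0.    1.31 -0.56]
t 7.17 grasp [ 0.5478 -0.1783  0.2013] F [ 0.2 -0.2 -7. ] open 0.0177 y [0.994 0.111 0.002] z [ 0.002  0.002 -1.   ] j [-0.45  0.13  1.7   0.    1.31 -0.56]
```

View pics/w4o.png

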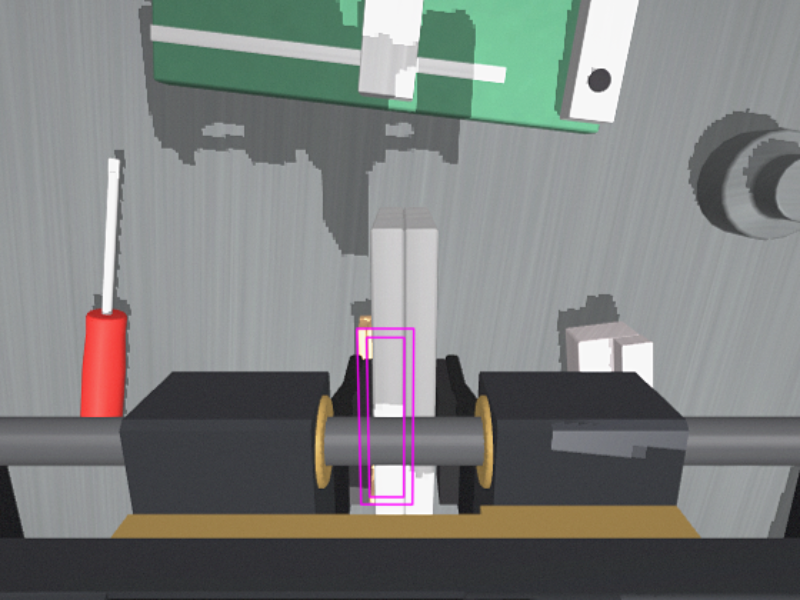

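Run:
```python
from h import *
np.set_printoptions(precision=4,suppress=True)
s=eyes.read_camera('scene');t=eyes.read_camera('top');w=eyes.read_camera('wrist');now()
for n,p in(('s',s),('t',t),('w',w)):
    for r in spotter.outline_of('parallel_1',p)[:3]:print(n,round(r['p'],2),np.array(r['extent']).round(),int(r['pixels'].sum()))
for r in [(p,spotter.outline_of('box',p)) for p in (s,t)]: print([ (round(o['p'],2),np.array(o['extent']).round()) for o in r[1][:2]])
st=manip.get_state();g=np.array(st['tcp_pos'])+q(st['ee_rot']).apply([0,0,manip.grasp_offset])
for dz in(.006,.01,.014):
    e=[onz(w,[c,171],g[2]+dz) for c in(279,303.5,328)]
    Rz=R.from_euler('z',.11).inv()
    print(dz,[Rz.apply(x-g) for x in e])
save(s,'s3.png')
im=s['image'][160:330,60:320];cv2.imwrite('pics/s3c.png',cv2.resize(im[:,:,::-1],None,fx=3,fy=3,interpolation=cv2.INTER_CUBIC))
```

```text
t 7.33 grasp [ 0.5484 -0.1786  0.2026] F [-0.1  0.5 -6.7] open 0.0178 y [0.994 0.111 0.004] z [ 0.004  0.    -1.   ] j [-0.45  0.13  1.7   0.    1.31 -0.56]
s 0.77 [146. 191. 215. 220.] 702
t 0.75 [351. 211. 392. 217.] 208
t 0.67 [351. 203. 389. 213.] 159
w 0.75 [259. 146. 284. 357.] 4032
w 0.67 [281. 144. 304. 361.] 3890
w 0.57 [247. 219. 263. 347.] 303
[(0.92, array([112., 245., 184., 298.])), (0.74, array([240., 168., 309., 227.]))]
[]
0.006 [array([-0.0012,  0.0535,  0.006 ]), array([0.008 , 0.0536, 0.006 ]), array([0.0171, 0.0536, 0.006 ])]
0.01 [array([-0.0012,  0.0542,  0.01  ]), array([0.0077, 0.0543, 0.01  ]), array([0.0166, 0.0543, 0.01  ])]
0.014 [array([-0.0012,  0.0549,  0.014 ]), array([0.0075, 0.0549, 0.014 ]), array([0.0161, 0.055 , 0.014 ])]
```

View pics/s3c.png

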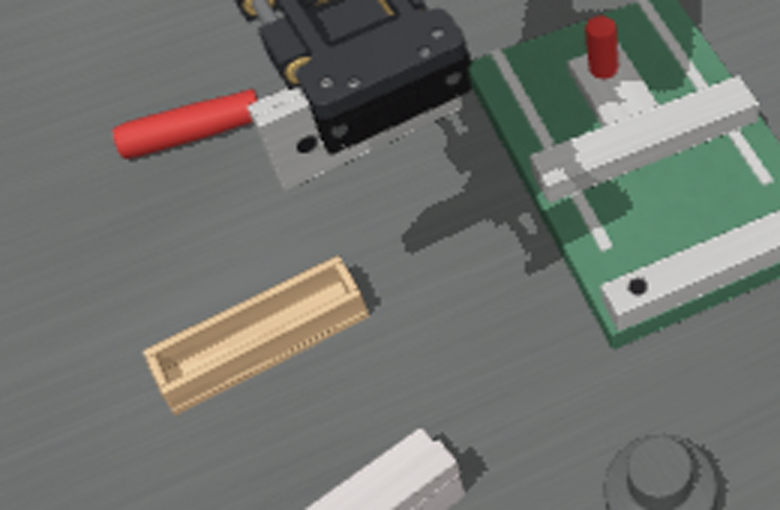

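Run:
```python
from h import *
np.set_printoptions(precision=4,suppress=True)
for i in range(3):
    w=eyes.read_camera('wrist');st=manip.get_state();print(np.array(st['joint_pos']),np.array(st['joint_vel']),np.array(st['tcp_pos']),w['origin'])
now()
st=manip.get_state();g=np.array(st['tcp_pos'])+q(st['ee_rot']).apply([0,0,manip.grasp_offset])
for dz in(.008,.012):
    e=[onz(w,[c,160],g[2]+dz) for c in(260.5,283,306.5)]
    print(dz,[q(st['ee_rot']).inv().apply(x-g) for x in e])
plan([.5466,-.2758,.12],down(.11))
```

```text
[-0.4543  0.1333  1.6986  0.0016  1.3057 -0.5647] [-0.0064  0.0002  0.0008 -0.0004  0.0005 -0.0021] [ 0.5476 -0.1797  0.3666] [ 0.5395 -0.1042  0.3464]
[-0.4545  0.1333  1.6986  0.0016  1.3057 -0.5647] [-0.0036  0.0015  0.0009  0.0001 -0.      0.0004] [ 0.5476 -0.1798  0.3665] [ 0.5395 -0.1044  0.3464]
[-0.4547  0.1333  1.6986  0.0016  1.3057 -0.5648] [-0.0025  0.0008 -0.0004  0.0011  0.0001 -0.0008] [ 0.5476 -0.1799  0.3665] [ 0.5395 -0.1045  0.3464]
t 7.72 grasp [ 0.5482 -0.18    0.203 ] F [ 0.1  0.4 -8.5] open 0.0178 y [0.994 0.109 0.004] z [ 0.004 -0.    -1.   ] j [-0.45  0.13  1.7   0.    1.31 -0.56]
0.008 [array([ 0.0567, -0.0079, -0.0081]), array([ 0.0567,  0.0004, -0.008 ]), array([ 0.0567,  0.009 , -0.008 ])]
0.012 [array([ 0.0572, -0.0077, -0.0121]), array([ 0.0572,  0.0004, -0.012 ]), array([ 0.0572,  0.0087, -0.012 ])]
 shift [-3.171 -0.393  2.769] rot [ 0.0041  0.0008 -0.0003] rows 2.0
```

jog_arm(motion="-2.0 -0.25 0 0.004 0 0;-3.24 -0.4 1.8 0.004 0 0;-3.24 -0.4 3.6 0.004 0 0;-3.24 -0.4 3.6 0.004 0 0;-3.24 -0.4 3.6 0.004 0 0")

```text
time: 8.35
tcp_pos: [0.5473, -0.2783, 0.2597]
ee_rot: [0.001, 0.667, 0.745, -0.0]
ft_force: [0.8, -0.2, -6.4]
opening: 0.0175
```

jog_arm(motion="0 0 0 0 0 0;0 0 0 0 0 0;0 0 0 0 0 0;0 0 0 0 0 0")

```text
time: 8.85
tcp_pos: [0.5467, -0.2779, 0.2589]
ee_rot: [0.001, 0.667, 0.745, -0.0]
ft_force: [-0.1, 0.1, -7.7]
opening: 0.0179
```

```bash
cat >> h.py <<'E'
def draw(im,p,X,col):
    ed=[(0,1),(2,3),(4,5),(6,7),(0,2),(1,3),(4,6),(5,7),(0,4),(1,5),(2,6),(3,7)]
    P=np.round(proj(p,X)*16).astype(int)
    for a,b in ed: cv2.line(im,tuple(map(int,P[a])),tuple(map(int,P[b])),col,1,cv2.LINE_AA,4)
E
python3 - <<'E'
from h import *
np.set_printoptions(precision=4,suppress=True)
now();plan([.5466,-.2778,.095],down(.11))
s=eyes.read_camera('scene');t=eyes.read_camera('top')
st=manip.get_state();r=q(st['ee_rot']);g=np.array(st['tcp_pos'])+r.apply([0,0,manip.grasp_offset])
P=r.apply(np.c_[boxpts(.018,.11,0,0)[:,1],boxpts(.018,.11,0,0)[:,0],boxpts(1,1,-.010,.046)[:,2]]+[.002,0,0])+g
B=[world(boxpts(.036,.13,0,.028),[.5466,-.2758,.11]),world(boxpts(.024,.118,.006,.028),[.5466,-.2758,.11])]
o=[]
for p,(x0,y0) in((s,(95,190)),(t,(345,160))):
    im=cv2.resize(p['image'][y0:y0+120,x0:x0+130],None,fx=3.05,fy=3.05,interpolation=cv2.INTER_CUBIC)
    p2=dict(p);k=3.05
    p2['fx']=p['fx']*k;p2['fy']=p['fy']*k;p2['cx']=(p['cx']-x0+.5)*k-.5;p2['cy']=(p['cy']-y0+.5)*k-.5
    raw=im.copy()
    draw(im,p2,P,(255,0,255))
    for b in B:draw(im,p2,b,(0,255,255))
    o.append(np.hstack([raw,im]))
v=np.vstack(o);print(v.shape);cv2.imwrite('pics/place.png',v[:,:,::-1])
E
```

```text
t 8.85 grasp [ 0.5468 -0.278   0.0954] F [-0.1  0.1 -7.7] open 0.0179 y [0.994 0.109 0.   ] z [ 0.001 -0.001 -1.   ] j [-0.6   0.33  1.68 -0.    1.13 -0.71]
 shift [ 0.003 -0.005  0.013] rot [ 0.0004  0.0011 -0.0003] rows 0.0
(732, 792, 3)
```

View pics/place.png

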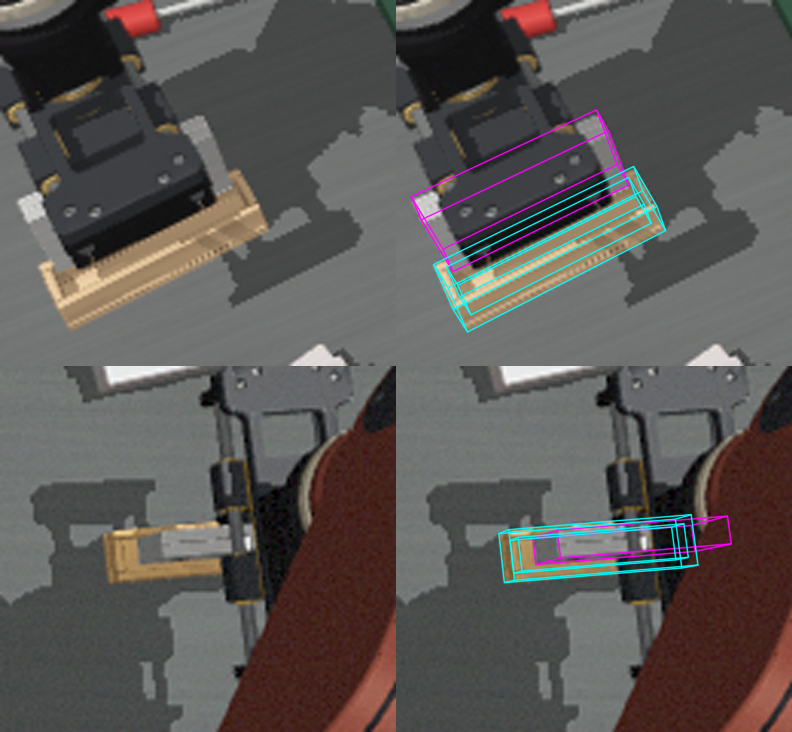

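The scene and top overlays put the pile over the box opening to within about 1–2 mm. I lower it in small steps and watch the force.

jog_arm(motion="0 -0.02 0.3 0 0 0;0 -0.02 0.6 0 0 0;0 -0.02 0.8 0 0 0;0 -0.02 0.9 0 0 0;0 -0.02 0.9 0 0 0")

```text
time: 9.57
tcp_pos: [0.546, -0.278, 0.231]
ee_rot: [-0.0, 0.667, 0.745, -0.0]
ft_force: [-0.1, -0.9, -7.1]
opening: 0.0175
```

jog_arm(motion="0 0 0.15 0 0 0;0 0 0.3 0 0 0;0 0 0.36 0 0 0;0 0 0.36 0 0 0;0 0 0.36 0 0 0")

```text
time: 10.2
tcp_pos: [0.5461, -0.2781, 0.2208]
ee_rot: [0.0, 0.667, 0.745, -0.0]
ft_force: [-0.4, -0.2, -7.5]
opening: 0.0178
```

jog_arm(motion="0 0 0.03 0 0 0;0 0 0.06 0 0 0;0 0 0.09 0 0 0;0 0 0.1 0 0 0")

```text
time: 10.7
tcp_pos: [0.5462, -0.278, 0.2186]
ee_rot: [0.0, 0.667, 0.745, -0.0]
ft_force: [-3.2, 3.9, 4.4]
opening: 0.0179
```

jog_arm(motion="0 0 -0.02 0 0 0;0 0 -0.02 0 0 0;0 0 -0.02 0 0 0;0 0 -0.02 0 0 0", jaw=0.4)

```text
time: 11.2
tcp_pos: [0.5462, -0.2782, 0.2184]
ee_rot: [0.001, 0.667, 0.745, -0.0]
ft_force: [-0.8, 0.7, -0.9]
opening: 0.0345
```

jog_arm(motion="0 0 -0.5 0 0 0;0 0 -2 0 0 0;0 0 -4 0 0 0;0 0 -5 0 0 0;0 0 -5 0 0 0")

```text
time: 11.82
tcp_pos: [0.5469, -0.2785, 0.3733]
ee_rot: [0.004, 0.667, 0.745, 0.0]
ft_force: [0.3, -0.3, 0.0]
opening: 0.0347
```

Run:
```python
from h import *
np.set_printoptions(precision=4,suppress=True)
now()
s=eyes.read_camera('scene')
im=s['image'][190:310,95:225];cv2.imwrite('pics/rel.png',cv2.resize(im[:,:,::-1],None,fx=4,fy=4,interpolation=cv2.INTER_CUBIC))
# plate pose
t=eyes.read_camera('top')
Pl=R.from_euler('y',-np.deg2rad(35)).apply(boxpts(.018,.15,-.045,.045))+[0,0,.077]
v=[(p,union('plate',p)) for p in(s,t)]
for l,w in(('b',v),('s',v[:1]),('t',v[1:])): print(l,*fit(w,[Pl],[.53,.26,-.2]))
```

```text
t 11.82 grasp [ 0.5481 -0.2794  0.2098] F [ 0.3 -0.3  0. ] open 0.0347 y [0.994 0.109 0.006] z [ 0.007 -0.005 -1.   ] j [-0.6   0.21  1.59 -0.    1.32 -0.71]
b [ 0.5283  0.2597 -0.2033] 0.5124253834026453
s [ 0.5283  0.2597 -0.2033] 0.024850766805290636
t [ 0.53  0.26 -0.2 ] 1.0
```

View pics/rel.png

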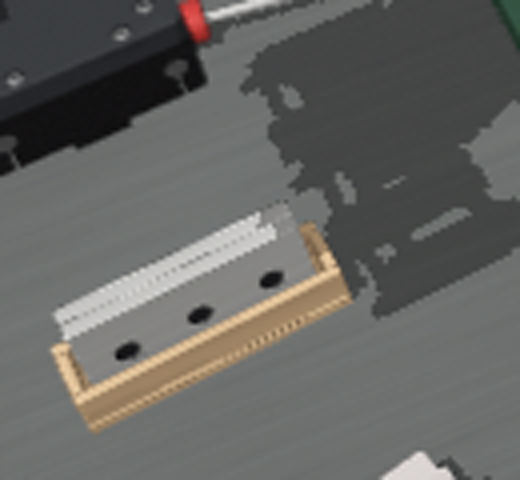

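The crop shows both parallels upright, side by side inside the box and released. Next is the plate.

```bash
cat >> h.py <<'E'
C=np.array([.5284,.2598,.077]);PY=-.203;TL=np.deg2rad(35)
U=R.from_euler('z',PY).apply([-np.sin(TL),0,np.cos(TL)])
E
python3 - <<'E'
from h import *
now();plan(C+.12*U,down(PY,TL),label='pre')
E
```

```text
t 12.03 grasp [ 0.5451 -0.2775  0.2029] F [-1.  -0.4 -0.3] open 0.0349 y [ 0.994  0.109 -0.002] z [-0.003  0.001 -1.   ] j [-0.6   0.22  1.6  -0.    1.32 -0.71]
pre shift [19.533 -3.764  1.94 ] rot [-0.6084 -0.0963  0.3024] rows 9.6
```

jog_arm(motion="19.5 -3.8 1.0 -0.6 -0.09 0.3;19.5 -3.8 1.0 -0.6 -0.09 0.3;19.5 -3.8 1.0 -0.6 -0.09 0.3;19.5 -3.8 1.0 -0.6 -0.09 0.3;19.5 -3.8 1.0 -0.6 -0.09 0.3", jaw=0.6)

```text
time: 12.65
tcp_pos: [0.4511, 0.0216, 0.35]
ee_rot: [0.229, 0.74, 0.604, 0.189]
ft_force: [0.2, 1.0, -0.1]
opening: 0.0521
```

Run:
```python
from h import *
now();plan(C+.12*U,down(PY,TL),label='pre')
```

```text
t 12.65 grasp [0.5421 0.0036 0.2153] F [ 0.2  1.  -0.1] open 0.0521 y [ 0.807 -0.166  0.567] z [ 0.556 -0.11  -0.824] j [-0.11 -0.38  2.25 -0.08  0.67  0.14]
pre shift [ 8.304 -4.474 -1.396] rot [-0.008  -0.0043  0.0002] rows 4.6
```

jog_arm(motion="8.3 -4.47 -1.4 0 0 0;8.3 -4.47 -1.4 0 0 0;8.3 -4.47 -1.4 0 0 0;8.3 -4.47 -1.4 0 0 0;8.3 -4.47 -1.4 0 0 0")

```text
time: 13.28
tcp_pos: [0.369, 0.2928, 0.3092]
ee_rot: [0.229, 0.738, 0.606, 0.188]
ft_force: [0.0, -0.2, 0.3]
opening: 0.0522
```

jog_arm(motion="8.3 -4.47 -1.4 0 0 0")

```text
time: 13.4
tcp_pos: [0.3519, 0.3506, 0.3007]
ee_rot: [0.23, 0.739, 0.604, 0.188]
ft_force: [1.3, -0.3, -0.2]
opening: 0.0522
```

That last row was a slip: it moved the arm 60 mm further, in free air. I re-plan from here.

jog_arm(motion="0 0 0 0 0 0;0 0 0 0 0 0")

```text
time: 13.65
tcp_pos: [0.3523, 0.3495, 0.3008]
ee_rot: [0.23, 0.739, 0.605, 0.188]
ft_force: [0.8, 0.1, 1.1]
opening: 0.0522
```

Run:
```python
from h import *
now();plan(C+.12*U,down(PY,TL),label='pre')
```

```text
t 13.65 grasp [0.4432 0.3312 0.1661] F [0.8 0.1 1.1] open 0.0522 y [ 0.808 -0.162  0.567] z [ 0.556 -0.112 -0.824] j [ 0.77 -0.06  2.08 -0.66  0.86  1.35]
pre shift [-1.75   0.918  0.292] rot [-0.0082 -0.0025  0.0044] rows 1.0
```

jog_arm(motion="-1.75 0.92 0.29 -0.008 -0.002 0.004;-1.75 0.92 0.29 -0.008 -0.002 0.004;-1.75 0.92 0.29 -0.008 -0.002 0.004;-1.75 0.92 0.29 -0.008 -0.002 0.004")

```text
time: 14.15
tcp_pos: [0.3698, 0.2929, 0.3109]
ee_rot: [0.233, 0.74, 0.602, 0.192]
ft_force: [-0.7, 0.6, -0.9]
opening: 0.052
```

Run:
```python
from h import *
np.set_printoptions(precision=4,suppress=True)
now();plan(C+.12*U,down(PY,TL),label='pre');plan(C+.024*U,down(PY,TL),label='grasp')
w=eyes.read_camera('wrist');im=w['image'].copy()
Pl=world(R.from_euler('y',-TL).apply(boxpts(.018,.15,-.045,.045)),[0,0,PY])+C
print([(round(r['p'],2),np.array(r['extent']).round()) for r in spotter.outline_of('plate',w)[:2]])
draw(im,w,Pl,(255,0,255));cv2.imwrite('pics/w5.png',im[:,:,::-1])
```

```text
t 14.15 grasp [0.4619 0.2743 0.1771] F [-0.7  0.6 -0.9] open 0.052 y [ 0.801 -0.168  0.575] z [ 0.564 -0.113 -0.818] j [ 0.65 -0.16  2.16 -0.63  0.82  1.22]
pre shift [-0.014 -0.047  0.034] rot [ 0.0018 -0.0025 -0.0029] rows 0.0
grasp shift [-0.022 -0.053  3.234] rot [ 0.0018 -0.0025 -0.0029] rows 1.6
[(0.92, array([264., 111., 299., 338.]))]
```

View pics/w5.png

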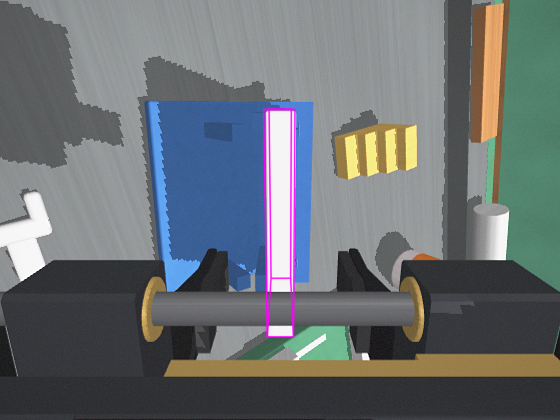

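The plate's top edge (columns 264–296) sits exactly in the model outline, centred between the fingers. I go down the slope and grip.

jog_arm(motion="-0.02 -0.05 1.5 0 0 0;-0.02 -0.05 2.6 0 0 0;-0.02 -0.05 3.23 0 0 0;-0.02 -0.05 3.23 0 0 0;-0.02 -0.05 3.23 0 0 0")

```text
time: 14.88
tcp_pos: [0.4228, 0.2822, 0.231]
ee_rot: [0.233, 0.739, 0.602, 0.192]
ft_force: [0.1, -0.5, -0.1]
opening: 0.0519
```

jog_arm(motion="0 0 0 0 0 0;0 0 0 0 0 0;0 0 0 0 0 0;0 0 0 0 0 0;0 0 0 0 0 0", jaw=0, squeeze=40)

```text
time: 15.5
tcp_pos: [0.4231, 0.2817, 0.2309]
ee_rot: [0.233, 0.739, 0.602, 0.192]
ft_force: [-1.9, 0.5, 1.9]
opening: 0.0176
```

Run:
```python
from h import *
now();st=manip.get_state();r=q(st['ee_rot']);g=np.array(st['tcp_pos'])+r.apply([0,0,manip.grasp_offset])
print('plate centre in tool',r.inv().apply(C-g))
plan(g+.11*U,r,label='out')
```

```text
t 15.5 grasp [0.5153 0.2631 0.0971] F [-1.9  0.5  1.9] open 0.0176 y [ 0.801 -0.167  0.575] z [ 0.564 -0.113 -0.818] j [ 0.56  0.06  2.13 -0.75  0.62  1.31]
plate centre in tool [-0.00066351 -0.00054531  0.02424449]
out shift [ 0.01   0.008 -3.667] rot [0. 0. 0.] rows 1.8
```

jog_arm(motion="0 0 -0.8 0 0 0;0 0 -2.4 0 0 0;0 0 -4 0 0 0;0 0 -4 0 0 0;0 0 -4 0 0 0")

```text
time: 16.12
tcp_pos: [0.3547, 0.2948, 0.3271]
ee_rot: [0.232, 0.74, 0.602, 0.19]
ft_force: [-0.0, -0.5, -6.3]
opening: 0.0176
```

Run:
```python
from h import *
now();plan([.60,.005,.18],down(-.002),label='hover')
```

```text
t 16.12 grasp [0.4465 0.276  0.1931] F [-0.  -0.5 -6.3] open 0.0176 y [ 0.802 -0.167  0.573] z [ 0.561 -0.115 -0.82 ] j [ 0.68 -0.21  2.17 -0.62  0.87  1.21]
hover shift [-7.804  8.485  5.251] rot [ 0.6082  0.06   -0.1959] rows 6.1
```

jog_arm(motion="0 1.1 -1.6 0 0 0;-7.8 9.05 4.43 0.608 0.06 -0.196;-7.8 9.05 4.43 0.608 0.06 -0.196;-7.8 9.05 4.43 0.608 0.06 -0.196;-7.8 9.05 4.43 0.608 0.06 -0.196")

```text
time: 16.75
tcp_pos: [0.4986, 0.1248, 0.3775]
ee_rot: [-0.003, 0.707, 0.707, -0.001]
ft_force: [0.6, 0.4, -6.1]
opening: 0.0177
```

Run:
```python
from h import *
now();plan([.61,.005,.15],down(-.002),label='hover')
```

```text
t 16.75 grasp [0.4978 0.1252 0.214 ] F [ 0.6  0.4 -6.1] open 0.0177 y [ 1.    -0.001 -0.005] z [-0.005  0.003 -1.   ] j [ 0.09 -0.02  1.84  0.    1.33  0.09]
hover shift [-3.997  3.726  2.104] rot [-0.0048 -0.0026  0.0013] rows 2.8
```

jog_arm(motion="-4 3.73 2.0 -0.005 -0.003 0;-4 3.73 2.0 -0.005 -0.003 0;-4 3.73 2.0 -0.005 -0.003 0;-4 3.73 2.0 -0.005 -0.003 0;-4 3.73 2.0 -0.005 -0.003 0")

```text
time: 17.38
tcp_pos: [0.609, 0.0066, 0.3171]
ee_rot: [0.002, 0.708, 0.706, 0.001]
ft_force: [-0.5, -0.0, -5.4]
opening: 0.0178
```

jog_arm(motion="0 0 0 0 0 0;0 0 0 0 0 0;0 0 0 0 0 0;0 0 0 0 0 0")

```text
time: 17.88
tcp_pos: [0.6094, 0.0076, 0.3204]
ee_rot: [0.004, 0.707, 0.707, 0.002]
ft_force: [-0.0, 0.4, -5.7]
opening: 0.0176
```

Run:
```python
from h import *
np.set_printoptions(precision=4,suppress=True)
now();plan([.6135,.0055,.0952],down(-.002),label='6mm above')
w=eyes.read_camera('wrist');s=eyes.read_camera('scene');t=eyes.read_camera('top')
st=manip.get_state();r=q(st['ee_rot']);g=np.array(st['tcp_pos'])+r.apply([0,0,manip.grasp_offset])
b=boxpts(.018,.15,-.021,.069);P=r.apply(b[:,[1,0,2]]+[-.0007,0,0])+g
fx=[boxpts(.26,.17,0,.02),boxpts(.025,.16,.02,.04,.1175)]
im=[]
for p in(w,s,t):
    a=p['image'].copy();draw(a,p,P,(255,0,255))
    for f in fx:draw(a,p,world(f,[.522,.005,-.002]),(0,255,255))
    im.append(a)
a=cv2.resize(im[1][120:290,190:370],(400,378),interpolation=cv2.INTER_CUBIC);b=cv2.resize(im[2][120:290,190:370],(400,378),interpolation=cv2.INTER_CUBIC)
cv2.imwrite('pics/pl.png',np.vstack([np.hstack([a,b]),np.hstack([im[0][:220],np.zeros((220,240,3),np.uint8)])])[:,:,::-1])
```

```text
t 17.88 grasp [0.6109 0.0073 0.1569] F [-0.   0.4 -5.7] open 0.0176 y [ 1.    -0.001  0.009] z [ 0.009 -0.002 -1.   ] j [-0.12  0.25  1.65 -0.    1.23 -0.12]
6mm above shift [-0.066  0.117  2.056] rot [0.0086 0.002  0.001 ] rows 1.0
```

View pics/pl.png

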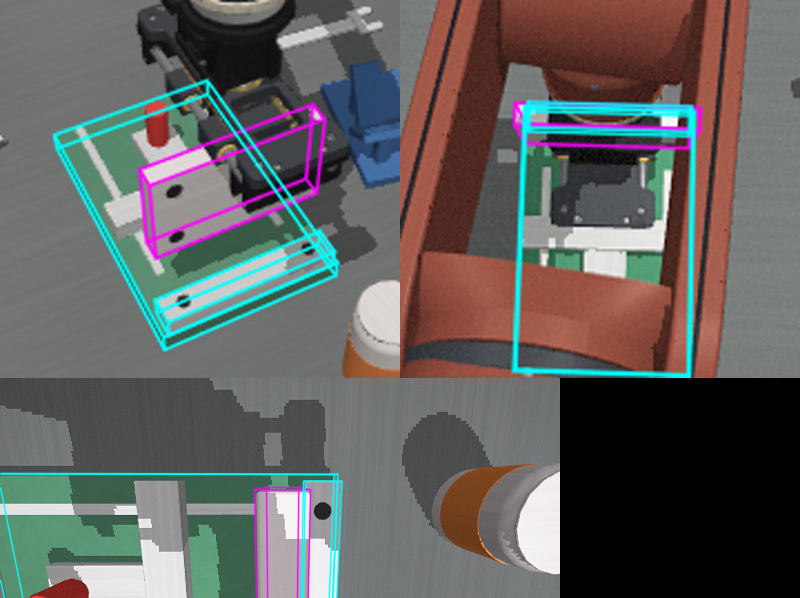

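The plate and fixture models match the scene and wrist views. The plate hangs parallel, about 5 mm in front of the fixed jaw. I lower it now.

jog_arm(motion="-0.07 0.12 0.6 0.0086 0.002 0.001;-0.07 0.12 1.2 0.0086 0.002 0.001;-0.07 0.12 1.8 0.0086 0.002 0.001;-0.07 0.12 2.0 0.0086 0.002 0.001;-0.07 0.12 2.0 0.0086 0.002 0.001")

```text
time: 18.65
tcp_pos: [0.6133, 0.0051, 0.2589]
ee_rot: [-0.001, 0.708, 0.706, -0.001]
ft_force: [-0.3, 0.7, -4.7]
opening: 0.0178
```

jog_arm(motion="0 0 0 0 0 0;0 0 0 0 0 0;0 0 0 0 0 0;0 0 0 0 0 0")

```text
time: 19.15
tcp_pos: [0.6137, 0.005, 0.2602]
ee_rot: [-0.0, 0.708, 0.706, -0.0]
ft_force: [0.1, 0.1, -5.2]
opening: 0.0174
```

Run:
```python
from h import *
now();plan([.6135,.0055,.0892],down(-.002),label='set')
```

```text
t 19.15 grasp [0.6136 0.005  0.0967] F [ 0.1  0.1 -5.2] open 0.0174 y [ 1.    -0.003 -0.   ] z [-0.  0. -1.] j [-0.12  0.33  1.67  0.    1.13 -0.12]
set shift [ 0.016 -0.005  0.251] rot [-0.0002 -0.0001 -0.0006] rows 0.1
```

jog_arm(motion="0.016 0 0.1 0 0 0;0.016 0 0.18 0 0 0;0.016 0 0.22 0 0 0;0.016 0 0.22 0 0 0;0.016 0 0.22 0 0 0")

```text
time: 19.77
tcp_pos: [0.6135, 0.0055, 0.2534]
ee_rot: [-0.0, 0.708, 0.706, -0.0]
ft_force: [-1.1, -0.6, -2.7]
opening: 0.0176
```

jog_arm(motion="0 0 0.02 0 0 0;0 0 0.04 0 0 0;0 0 0.04 0 0 0;0 0 0.04 0 0 0")

```text
time: 20.27
tcp_pos: [0.6137, 0.0053, 0.2531]
ee_rot: [-0.0, 0.708, 0.706, -0.0]
ft_force: [-4.6, -1.8, 4.6]
opening: 0.0177
```

jog_arm(motion="0 0 -0.02 0 0 0;0 0 -0.02 0 0 0")

```text
time: 20.52
tcp_pos: [0.6137, 0.0053, 0.2532]
ee_rot: [-0.0, 0.708, 0.706, -0.0]
ft_force: [-4.9, -2.3, 4.0]
opening: 0.0178
```

jog_arm(motion="0 0 0 0 0 0;0 0 0 0 0 0;0 0 0 0 0 0;0 0 0 0 0 0", jaw=0.4)

```text
time: 21.02
tcp_pos: [0.6137, 0.0056, 0.2527]
ee_rot: [-0.0, 0.708, 0.706, -0.0]
ft_force: [-0.1, 0.1, 0.1]
opening: 0.0344
```

jog_arm(motion="0 0 -0.5 0 0 0;0 0 -1.5 0 0 0;0 0 -3 0 0 0;0 0 -3.5 0 0 0;0 0 -3.5 0 0 0")

```text
time: 21.65
tcp_pos: [0.6141, 0.0055, 0.3596]
ee_rot: [0.001, 0.708, 0.706, 0.001]
ft_force: [-0.3, 0.4, -0.2]
opening: 0.0348
```

Run:
```python
from h import *
np.set_printoptions(precision=4,suppress=True)
now()
s=eyes.read_camera('scene')
F=lambda: None
print('plate',*fit([(s,union('plate',s))],[boxpts(.018,.15,.02,.11)],[.6135,.005,0.]))
print([(round(r['p'],2),onz(s,r['pixel'],.06)) for r in spotter.tip_of('jaw_knob',s)[:2]])
m=union('jaw_knob',s);
# knob: red pixels
hsv=cv2.cvtColor(s['image'],cv2.COLOR_RGB2HSV);red=((hsv[...,0]<8)|(hsv[...,0]>172))&(hsv[...,1]>150)&(hsv[...,2]>80)
red[:, :]&=False if False else True
y,x=np.nonzero(red);sel=(abs(x-261)<20)&(abs(y-173)<25);print('red',x[sel].min(),x[sel].max(),y[sel].min(),y[sel].max(),sel.sum())
mk=np.zeros((420,560),np.float32);mk[y[sel],x[sel]]=1
a=np.linspace(0,2*np.pi,25)[:-1];cyl=np.vstack([np.c_[.011*np.cos(a),.011*np.sin(a),0*a+z] for z in(.032,.077)])
print('knob',*fit([(s,mk)],[cyl],[.4555,.005,0],st=(.005,.005,.1)))
```

```text
t 21.65 grasp [0.6145 0.0054 0.1961] F [-0.3  0.4 -0.2] open 0.0348 y [ 1.    -0.003  0.003] z [ 0.003 -0.    -1.   ] j [-0.12  0.23  1.6   0.    1.31 -0.12]
plate [0.6129 0.0045 0.0158] 0.12411459309624018
[(0.78, array([0.4565, 0.0065, 0.06  ])), (0.56, array([0.4194, 0.1923, 0.06  ]))]
red 255 265 165 185 169
knob [0.4551 0.0048 0.0374] 0.22682909325774148
```

Run:
```python
from h import *
plan([.4555,.0055,.19],down(np.pi/2),pick=0,label='a');plan([.4555,.0055,.19],down(np.pi/2),pick=1,label='b')
```

```text
a shift [-0.015 -5.25   0.09 ] rot [-0.0029 -0.0038 -1.5734] rows 8.4
b shift [-0.015 -5.25   0.09 ] rot [-0.0038  0.0029  1.5682] rows 8.4
```

jog_arm(motion="0 -2 0 0 0 -0.1;0 -4 0 0 0 -0.4;0 -5.25 0 0 0 -0.6;0 -5.25 0 0 0 -1.57;0 -5.25 0 0 0 -1.57", jaw=0.6)

```text
time: 22.48
tcp_pos: [0.4553, 0.006, 0.3566]
ee_rot: [-0.001, 0.351, 0.936, -0.0]
ft_force: [-0.7, 0.5, -0.4]
opening: 0.0522
```

Run:
```python
from h import *
now();plan([.4555,.0055,.12],down(np.pi/2),pick=0,label='a')
```

```text
t 22.48 grasp [0.4548 0.006  0.1931] F [-0.7  0.5 -0.4] open 0.0522 y [ 0.657  0.754 -0.001] z [-0.003  0.    -1.   ] j [-0.16 -0.15  2.    0.    1.3  -1.01]
a shift [-0.021 -0.003  2.436] rot [-5.000e-04 -2.700e-03 -7.174e-01] rows 3.8
```

jog_arm(motion="0 0 0 0 0 -0.717;0 0 0 0 0 -0.717;0 0 1.2 0 0 -0.717;0 0 2.4 0 0 -0.717;0 0 2.4 0 0 -0.717")

```text
time: 23.1
tcp_pos: [0.454, 0.0062, 0.282]
ee_rot: [-0.005, 0.004, 1.0, 0.001]
ft_force: [-0.6, 0.2, 0.5]
opening: 0.0522
```

jog_arm(motion="0 0 0 0 0 0;0 0 0 0 0 0;0 0 0 0 0 0;0 0 0 0 0 0")

```text
time: 23.6
tcp_pos: [0.4564, 0.0059, 0.2865]
ee_rot: [0.0, 0.003, 1.0, -0.0]
ft_force: [-0.3, -0.1, 0.0]
opening: 0.0522
```

Run:
```python
from h import *
np.set_printoptions(precision=4,suppress=True)
now();plan([.4555,.005,.058],down(np.pi/2),pick=0,label='a')
w=eyes.read_camera('wrist')
hsv=cv2.cvtColor(w['image'],cv2.COLOR_RGB2HSV);red=((hsv[...,0]<8)|(hsv[...,0]>172))&(hsv[...,1]>150)&(hsv[...,2]>60)
n,l,st,c=cv2.connectedComponentsWithStats(red.astype(np.uint8));print([(st[i],c[i]) for i in range(1,n) if st[i,4]>80])
print('expected centre top',proj(w,[[.4555,.005,.077],[.4445,.005,.077],[.4665,.005,.077],[.4555,.016,.077],[.4555,-.006,.077]]))
print([(round(r['p'],2),r['pixel'],onz(w,r['pixel'],.06)) for r in spotter.tip_of('jaw_knob',w)[:2]])
cv2.imwrite('pics/w6.png',w['image'][:,:,::-1])
```

```text
t 23.6 grasp [0.4564 0.0059 0.123 ] F [-0.3 -0.1  0. ] open 0.0522 y [ 0.007  1.    -0.   ] z [ 0.001 -0.    -1.   ] j [-0.16 -0.07  2.06  0.    1.14 -1.72]
a shift [ 0.03  -0.029  2.168] rot [-0.0001  0.0005 -0.0068] rows 1.0
[(array([ 262,  209,   38,   54, 1627], dtype=int32), array([280.5728, 236.3792]))]
expected centre top [[280.251  246.6766]
 [280.103  227.6963]
 [280.3946 265.0957]
 [300.2582 246.5689]
 [260.2468 246.7842]]
[(0.62, [278.1, 238.4], array([0.4569, 0.0036, 0.06  ]))]
```

View pics/w6.png

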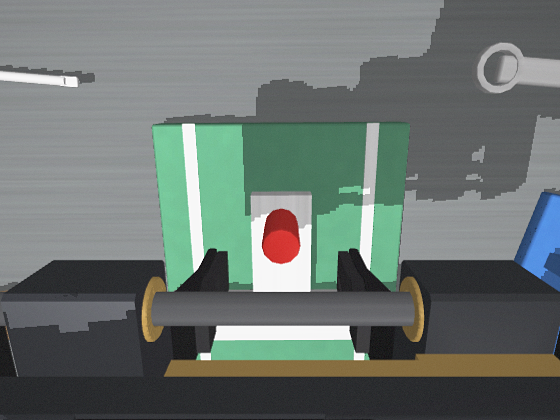

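The knob (columns 262–299, top edge at row 263) lies within 1 mm of prediction, centred between the fingers. I descend and grip it.

jog_arm(motion="0.02 -0.02 0.8 0 0 0;0.02 -0.02 1.6 0 0 0;0.02 -0.02 2.15 0 0 0;0.02 -0.02 2.15 0 0 0;0.02 -0.02 2.15 0 0 0")

```text
time: 24.32
tcp_pos: [0.4559, 0.0053, 0.222]
ee_rot: [0.0, 0.003, 1.0, 0.0]
ft_force: [0.3, -0.6, 0.8]
opening: 0.0522
```

jog_arm(motion="0 0 0 0 0 0;0 0 0 0 0 0;0 0 0 0 0 0;0 0 0 0 0 0", jaw=0, squeeze=40)

```text
time: 24.82
tcp_pos: [0.4555, 0.0051, 0.2215]
ee_rot: [-0.0, 0.003, 1.0, -0.0]
ft_force: [-1.2, 0.9, 1.0]
opening: 0.0207
```

Run:
```python
from h import *
now();plan([.515,.005,.058],down(np.pi/2),pick=0,label='a')
```

```text
t 24.82 grasp [0.4555 0.0049 0.058 ] F [-1.2  0.9  1. ] open 0.0207 y [ 0.006  1.    -0.001] z [-0.    -0.001 -1.   ] j [-0.16  0.04  2.1  -0.    1.   -1.73]
a shift [-1.982  0.01  -0.   ] rot [-0.0009 -0.0004 -0.0059] rows 1.0
```

jog_arm(motion="-0.3 0 0 0 0 0;-0.6 0 0 0 0 0;-0.9 0 0 0 0 0;-1.2 0 0 0 0 0;-1.5 0 0 0 0 0")

```text
time: 25.45
tcp_pos: [0.5004, 0.0049, 0.2215]
ee_rot: [-0.001, 0.003, 1.0, -0.0]
ft_force: [-3.9, -1.1, 6.7]
opening: 0.0208
```

jog_arm(motion="-0.15 0 0 0 0 0;-0.3 0 0 0 0 0;-0.45 0 0 0 0 0;-0.45 0 0 0 0 0")

```text
time: 25.95
tcp_pos: [0.5141, 0.0048, 0.2215]
ee_rot: [-0.0, 0.003, 1.0, -0.0]
ft_force: [-1.0, -1.5, 4.5]
opening: 0.0213
```

Now slowly up to contact, watching the force.

jog_arm(motion="-0.05 0 0 0 0 0;-0.1 0 0 0 0 0;-0.15 0 0 0 0 0;-0.2 0 0 0 0 0")

```text
time: 26.45
tcp_pos: [0.5196, 0.0049, 0.2215]
ee_rot: [-0.001, 0.003, 1.0, 0.0]
ft_force: [-9.5, -0.9, 10.5]
opening: 0.0211
```

jog_arm(motion="-0.03 0 0 0 0 0;-0.06 0 0 0 0 0;-0.09 0 0 0 0 0;-0.09 0 0 0 0 0")

```text
time: 26.95
tcp_pos: [0.5214, 0.0048, 0.2214]
ee_rot: [-0.003, 0.003, 1.0, -0.0]
ft_force: [-11.1, -0.6, 12.3]
opening: 0.0211
```

jog_arm(motion="-0.03 0 0 0 0 0;-0.06 0 0 0 0 0;-0.06 0 0 0 0 0")

```text
time: 27.32
tcp_pos: [0.5232, 0.0048, 0.2215]
ee_rot: [-0.003, 0.003, 1.0, 0.0]
ft_force: [-10.2, -1.4, 13.3]
opening: 0.0214
```

jog_arm(motion="-0.03 0 0 0 0 0;-0.06 0 0 0 0 0;-0.06 0 0 0 0 0")

```text
time: 27.7
tcp_pos: [0.5246, 0.0048, 0.2214]
ee_rot: [-0.003, 0.003, 1.0, 0.0]
ft_force: [-13.7, -1.3, 14.9]
opening: 0.021
```

Run:
```python
from h import *
np.set_printoptions(precision=4,suppress=True)
now();s=eyes.read_camera('scene')
print('plate',*fit([(s,union('plate',s))],[boxpts(.018,.15,.02,.11)],[.6135,.005,0.]))
```

```text
t 27.7 grasp [0.5235 0.0048 0.0579] F [-13.7  -1.3  14.9] open 0.021 y [ 0.006  1.    -0.   ] z [-0.007  0.    -1.   ] j [-0.14  0.2   1.93 -0.    1.02 -1.71]
plate [0.6168 0.0051 0.0156] 0.1566193978854259
```

jog_arm(motion="-0.03 0 0 0 0 0;-0.06 0 0 0 0 0;-0.06 0 0 0 0 0;-0.06 0 0 0 0 0")

```text
time: 28.3
tcp_pos: [0.5253, 0.0048, 0.2214]
ee_rot: [-0.006, 0.003, 1.0, 0.0]
ft_force: [-20.3, -2.4, 22.7]
opening: 0.021
```

jog_arm(motion="-0.03 0 0 0 0 0;-0.06 0 0 0 0 0;-0.06 0 0 0 0 0;-0.06 0 0 0 0 0")

```text
time: 28.8
tcp_pos: [0.5261, 0.0048, 0.2213]
ee_rot: [-0.008, 0.003, 1.0, 0.0]
ft_force: [-27.7, -2.3, 28.9]
opening: 0.0211
```

jog_arm(motion="0.07 0 0 0 0 0;0.12 0 0 0 0 0;0.12 0 0 0 0 0")

```text
time: 29.18
tcp_pos: [0.5246, 0.0048, 0.2214]
ee_rot: [-0.003, 0.003, 1.0, -0.0]
ft_force: [-13.0, -2.3, 14.7]
opening: 0.0213
```

jog_arm(motion="0 0 0 0 0 0;0 0 0 0 0 0;0 0 0 0 0 0;0 0 0 0 0 0", jaw=0.6)

```text
time: 29.68
tcp_pos: [0.5263, 0.0049, 0.2212]
ee_rot: [-0.0, 0.003, 1.0, 0.0]
ft_force: [-0.3, 0.1, 0.2]
opening: 0.0492
```

Run:
```python
from h import *
now();plan([.523,.005,.15],down(np.pi/2),pick=0,label='up')
```

```text
t 29.68 grasp [0.5262 0.005  0.0577] F [-0.3  0.1  0.2] open 0.0492 y [0.006 1.    0.   ] z [-0.001  0.    -1.   ] j [-0.14  0.2   1.92  0.    1.02 -1.71]
up shift [ 1.130e-01  3.000e-03 -3.078e+00] rot [ 0.0003 -0.0007 -0.0064] rows 1.5
```

jog_arm(motion="0 0 -1 0 0 0;0 0 -3 0 0 0;0.5 0 -5 0 0 0;3 0 -6 0 0 0;3 0 -6 0 0 0")

```text
time: 30.3
tcp_pos: [0.4348, 0.0056, 0.4035]
ee_rot: [0.001, 0.003, 1.0, -0.0]
ft_force: [0.6, 0.2, -0.1]
opening: 0.0524
```

Run:
```python
from h import *
np.set_printoptions(precision=4,suppress=True)
now();s=eyes.read_camera('scene');w=eyes.read_camera('wrist')
print('plate',*fit([(s,union('plate',s))],[boxpts(.018,.15,.02,.11)],[.6135,.005,0.]))
for p in (s,w):print([(round(r['p'],2),onz(p,r['pixel'],.06)) for r in spotter.tip_of('jaw_knob',p)[:1]])
for n in['wrench','screwdriver','step_block','soft_jaw','oil_can','collar_weight','box']:
    print(n,[(round(r['p'],2),onz(s,r['pixel'],0)[:2]) for r in spotter.tip_of(n,s)[:2]])
# jaw at closed model
im=s['image'].copy()
a=cv2.resize(im[140:290,90:390],(800,400),interpolation=cv2.INTER_CUBIC)
b=cv2.resize(w['image'],(267,200));v=np.vstack([a,np.hstack([b,np.zeros((200,533,3),np.uint8)])])
cv2.imwrite('pics/fin.png',v[:,:,::-1])
```

```text
t 30.3 grasp [0.4353 0.0055 0.24  ] F [ 0.6  0.2 -0.1] open 0.0524 y [ 0.006  1.    -0.   ] z [ 0.003 -0.    -1.   ] j [-0.17 -0.25  2.    0.    1.4  -1.73]
plate [0.6158 0.005  0.0054] 0.14510702673410414
[(0.77, array([0.5231, 0.0056, 0.06  ]))]
[(0.66, array([0.6205, 0.002 , 0.06  ]))]
wrench [(0.7, array([0.3667, 0.2138]))]
screwdriver [(0.58, array([ 0.3526, -0.2286]))]
step_block [(0.73, array([0.4849, 0.0267])), (0.59, array([0.6847, 0.254 ]))]
soft_jaw [(0.81, array([ 0.6954, -0.2484])), (0.43, array([0.7602, 0.0606]))]
oil_can [(0.83, array([0.7651, 0.064 ]))]
collar_weight [(0.98, array([ 0.7592, -0.1008]))]
box [(0.67, array([ 0.549 , -0.2744]))]
```

View pics/fin.png

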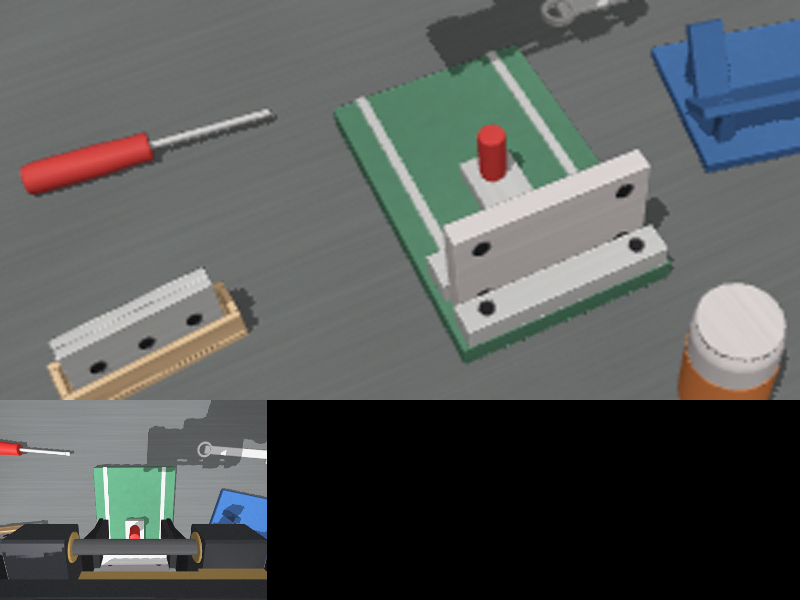

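Run:
```python
from h import *
np.set_printoptions(precision=4,suppress=True)
s=eyes.read_camera('scene');t=eyes.read_camera('top')
a=np.linspace(0,2*np.pi,25)[:-1];cyl=np.vstack([np.c_[.011*np.cos(a),.011*np.sin(a),0*a+z] for z in(.032,.077)])
c=proj(s,[.523,.005,.055])[0]
hsv=cv2.cvtColor(s['image'],cv2.COLOR_RGB2HSV);red=((hsv[...,0]<8)|(hsv[...,0]>172))&(hsv[...,1]>150)&(hsv[...,2]>80)
y,x=np.nonzero(red);k=(abs(x-c[0])<20)&(abs(y-c[1])<25);mk=np.zeros((420,560),np.float32);mk[y[k],x[k]]=1
print('knob',*fit([(s,mk)],[cyl],[.523,.005,0],st=(.005,.005,.1)))
for n in('plate','fixture'):print(n,[(round(r['p'],2),np.array(r['extent']).round()) for r in spotter.outline_of(n,t)[:1]])
m=union('plate',t)
if m.any():print('plate top',*fit([(t,m)],[boxpts(.018,.15,.02,.11)],[.616,.005,0.]))
now()
```

```text
knob [ 0.5232  0.0057 -0.0124] 0.21041945144752194
plate [(0.98, array([244., 168., 326., 188.]))]
fixture [(0.72, array([243., 164., 320., 244.]))]
plate top [ 0.6193  0.0047 -0.0166] 0.09231509444239339
t 31.15 grasp [0.4363 0.0054 0.2378] F [-0.5  0.2  1.3] open 0.0522 y [0.006 1.    0.   ] z [-0.001  0.    -1.   ] j [-0.17 -0.25  1.99  0.    1.39 -1.73]
```

```bash
python3 -c "
from rig import manip
print(manip.job_done())"
```

```text
the job is handed in; nothing more can be done
None
```

The job is done and handed in at about 31 s, with the gripper clear of everything.

- **Parallels:** both were moved as one pile into the wooden box. The last picture shows them standing on edge, side by side, on the floor inside it.
- **Plate:** I stood it on its long edge on the fixture bed, about 4–5 mm in front of the fixed jaw, at mid-length and parallel, and let go before touching the jaw.
- **Clamping:** I gripped the red knob and slid the jaw until it stopped against the plate, with the force rising to about 28 N. Then I eased off and let go.

**Last checks:**
- **Knob:** it travelled 68.1 mm, against 68.5 mm expected for closed on the plate.
- **Plate:** it is upright with its centre at y ≈ 0.005 m, which matches the fixture's middle.
- **Plate position along x:** the two cameras disagreed, 0.616 m from the scene camera and 0.619 m from the top camera. The expected value is 0.618 m. I took the force stop as the proof of contact.
- **Bystanders:** all were found where they started, within measuring error. The spotter's best match for the step block was a false one on the fixture, but its second match was in the right place.

**Slip:** one repeated move row on the way to the plate took the arm about 60 mm too far. It was in free air and touched nothing.

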